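# Lever open the wooden snack bin's drop front

### The job

Take the flat spatula out of its caddy and use its blade to lever the wooden snack bin's front flap open until the flap lies fully down, then stand the spatula upright in its caddy again. Do not touch the bin with the gripper itself, and leave the tin, jar, can, mug and bottle where they stand.

Things in the scene. Friction and masses are not known exactly. Their poses are not given: they have to be found in the camera images.
- bin: Light wooden box, fixed, 160 deep (x) x 200 wide (y) x 150 high mm; its front, with the flap, is its -x side. Origin: centre of its underside. The closed flap's inner face is at x = -80 mm; the roof board begins at x = -66 mm. So along the top front edge runs an open slot 14 mm wide (x), 180 mm long (y), over 100 mm deep, which a blade enters from above.
- flap (a joint): Dark wooden front flap, 12 mm thick, 196 wide, 134 tall, no knob. Hinged at its lower edge (bin x = -80, z = 16 mm, along bin y); swings outward and down to the bin's -x. 0 = closed, upright, top flush with the roof; 1.5 rad = fully open, flat before the bin. Friction 0.14 N m: stays put up to about 0.5 rad, falls slowly open beyond.
- flap_edge (a point): Middle of the flap's top edge, on the inner face (the face toward the bin's inside): when closed at x = -80, z = 150 mm in the bin's frame. It moves with the flap.
- spatula: Loose flat spatula, 200 mm long, standing blade down in the caddy, upright or leaning a little. Origin: middle of the blade's end edge; z runs along the tool to the handle, y is its width, x its thickness. Steel blade 3 mm thick, 34 wide, z = 0 to 110 mm; dark wooden handle 16 thick (x), 26 wide (y), z = 105 to 200 mm.
- spatula_grip (a point): Point in the middle of the spatula's handle, 155 mm from the blade's end.
- caddy: Narrow white stoneware holder cup, fixed, on a wooden foot 90 x 110 x 8 mm. Outside 30 (x) x 64 (y) mm, top at 100 mm. Inside 18 (x) x 52 (y) mm, vertical walls 6 mm thick, inner floor 14 mm above the table. Origin: centre of its underside; z up.
- caddy_mouth (a point): Centre of the caddy's mouth, at the height of its rim (100 mm).
- tin: Bystander: low round tin, 64 mm across, 45 mm high, standing on the rear of the bin's roof. Origin: centre of its underside.
- jar: Bystander: glass jar, 64 mm across, 85 mm high, beside the caddy. Origin: centre of its underside.
- can: Bystander: food can, 68 mm across, 100 mm high, near the middle of the table. Origin: centre of its underside.
- mug: Bystander: white mug, 80 mm across, 90 mm high, on the robot's side of the table's middle. Origin: centre of its underside.
- oil: Bystander: green bottle, 60 mm across, 200 mm high, far to the left. Origin: centre of its underside.

How it is judged:
On the way, in this order (a step that is already met when the one before it is completed fails the run):
1. the spatula is pushing the flap, which has begun to open (0.05 to 1 rad) (contact force between spatula and bin above 0.1 N and value of joint flap between 0.05 and 1 rad), for 0.02 s.
2. the flap is fully down (past 1.35 rad) (value of joint flap above 1.35 rad), for 0.2 s.
At the end, for the whole second after the job is handed in: The flap is open past 1.35 rad; the spatula stands blade down in the caddy, its blade end inside the cup and within 16 mm of its inner floor, leaning less than 0.4 rad, released and at rest (below 0.05 m/s) (value of joint flap above 1.35 rad and x of spatula in the frame of caddy between -0.012 and 0.012 m and y of spatula in the frame of caddy between -0.03 and 0.03 m and z of spatula in the frame of caddy between 0.005 and 0.03 m and angle between spatula's own z axis and vertical below 0.4 rad and linear speed of spatula below 0.05 m/s); the robot touches nothing.
It fails at once if the gripper or arm presses on the bin or its flap (over 1 N) (contact force between any of the fingers, the arm and bin above 1 N).
It fails at once if the tin, jar, can, mug or bottle is moved by more than 30 mm (distance of any of tin, jar, can, mug, oil from where it was at the start of the episode above 0.03 m).
It also fails if it takes over 58 s, if anything falls off the work surface, if the arm or the gripper's body presses on something with over 40 N, if the wrist force passes 120 N, or if a joint passes its speed limit or range.

### The arm

A 7-joint arm with a two-finger parallel gripper is mounted at the origin on the work surface. World frame = base frame: x ahead of the robot, y to its left, z up, the work surface at z = 0. Lengths are in m, angles in rad, forces in N, time in s.
With the tool pointing down it reaches from about 0.425 to 1.025 m from the base axis. Payload 9.4 kg.
Tool frame: the origin (TCP) lies at the very end of the fingers, on their centre line; the grasp point (between the pads) lies 19 mm behind it (ctrl.grip_depth is the distance from the TCP to the grasp point, in m); z points along the fingers, y is the direction in which the jaws open and shut (so a half turn about z gives the same grasp; the last joint's range is limited). The gripper opens to 85 mm and grips with 20 to 120 N. Pads are 22 mm wide; open, the fingers measure 114 mm over their backs; the gripper's body (76 mm by 85 mm) begins 54 mm behind the grasp point. The pads swing forward as they close: fully open they stand 13 mm farther back than shut.
Start: joints at [-1.296, 0.599, -0.003, 1.599, 0.002, 0.943, -0.08], TCP at [0.25, 0.681, 0.231] pointing down, gripper open.
Joint ranges: [-2.57, 2.57], [-0.35, 1.97], [-1.29, 1.29], [0.11, 2.56], [-1.05, 4.19], [0.11, 1.86], [-2.63, 2.63]. Speed limits (rad/s): [2.22, 2.22, 3.01, 3.01, 3.14, 3.14, 3.14].

### API

Orientations are given as a unit quaternion [w, x, y, z].
In Python, from plant import ctrl gives the robot as it stands.
- The arm moves only by the tool apply_moves, never from a script. Its argument "motion" is a list that holds one entry, the list of rows, each a list of 6 numbers: the shift along the tool's x, y, z in m, then the turn, a rotation vector about the tool's x, y, z in rad. A call has 1 to 12 rows; each row is the pose to reach, as a shift and turn from the pose commanded when the call began, along the tool's axes at that moment; what a row does not reach only later rows make up. A row lasts 1/8 s, in which the tool goes at most 62.5 mm and 10.7 degrees, less where a joint would pass 70% of its speed; a pose out of reach is approached as far as the arm can. A call with a gripper value outside its range is refused whole. "fingers" is the gripper command: -1 is shut, 1 is fully open, values between are in proportion, set as the call begins (left out, the last holds). The fingers move at their own pace and stop on an object; the grip force is fixed at half the most. Time passes only in rows, so rows that repeat a pose let the fingers close. It gives the time, the measured TCP pose, the force and the opening at its end, in the units of the state.
- ctrl.get_state(): the state, without advancing time (a new reading comes with each control period).
- ctrl.get_image(name): name is "scene" or "top" or "wrist"; returns the picture (400x640x3 uint8, blue, green, red); there is no depth.
- ctrl.camera_model(name): a dict with "fx", "fy", "cx", "cy" (pixels), "k1" (the pictures are not rectified: a ray, as slopes to the right and down, at radius r is drawn at 1 + k1 r^2 times it, then the intrinsics apply), "position" and "orientation" of the camera in the world; the wrist camera has in their place "tool_from_camera" (4x4, takes a point from camera to tool coordinates, whose origin is the TCP and whose axes are the flange's). Camera axes: x right, y up, looking along -z (the intrinsics and any distortion apply to the point x, -y, -z); pixel columns grow to the right and rows downward; lengths in m; the calibration is good to about 2 mm. A picture is of the moment at which its call begins: read the wrist's pose just before it. camera_model takes no time and is no camera call.
- ctrl.close_job(): hands the job in, once; it reports no verdict.
The state is a dict: "clock": time; "joint_positions": joint angles; "joint_velocities": joint speeds; "tau": joint torques, N m; "eef_pos": TCP position; "ee_rot": TCP orientation; "wrist_force": force on the tool from outside, world axes, zero at the start; "ft_torque": the same for the moment, N m; "opening": finger opening in m.
Only numpy, scipy, OpenCV 4.12 (cv2) and the standard library are available. Lean on these libraries where they do the work, as an engineer would, in place of code of your own. Each camera call takes 0.05 s, during which the arm holds its last target. There are 200 camera calls.

## Working session

There is one attempt and no reset: what is moved stays moved. The work goes in short steps, Python scripts to look and compute and a tool call to move; the robot and the scene stay as the last step left them, time stands still between calls to the robot, and variables do not carry over. Pictures are saved under pics/ and viewed, about 8 in all and at most 12, crops included, and the job is handed in when it is done.

Besides the shell and the picture viewer there is one more tool, called after "Request:" by a JSON object that holds its "fn" and its "kwargs". apply_moves: Moves the arm, as the interface text tells. Its arguments: {"type":"object","properties":{"motion":{"type":"array","items":{"type":"array","items":{"type":"array","items":{"type":"number"}}}},"fingers":{"type":"number"}},"required":["motion"]}

```bash
ls; mkdir -p pics
python3 - <<'E'
from plant import ctrl
import cv2
s=ctrl.get_state(); print(s)
for n in ["scene","top","wrist"]:
    print(n,ctrl.camera_model(n)); cv2.imwrite(f"pics/{n}0.png",ctrl.get_image(n))
E
```

```text
pics
{'clock': 0.0, 'joint_positions': array([-1.29567843,  0.6001901 , -0.00252314,  1.60015069,  0.00178698,
        0.94293418, -0.07983082]), 'joint_velocities': array([-0.00113982, -0.00071089,  0.00178588,  0.00190207, -0.00040103,
       -0.00078661, -0.00053196]), 'tau': array([-9.32726016e-05, -7.76470256e+01,  1.56483717e+00, -2.58017421e+01,
        1.23451342e-02,  9.18103469e-03,  3.65446920e-05]), 'eef_pos': array([0.249693  , 0.68011445, 0.2303629 ]), 'ee_rot': array([-7.09560497e-05,  1.75001369e-01,  9.84567832e-01, -8.37096383e-04]), 'wrist_force': array([ 0.37266927, -0.54704195,  0.79327005]), 'ft_torque': array([-0.040016  ,  0.03820284,  0.01932887]), 'opening': 0.08558003140264651}
scene {'fx': 510.83214493144243, 'fy': 510.83214493144243, 'cx': 314.8644551417348, 'cy': 206.4400040653982, 'k1': -0.12225991708070638, 'position': array([1.05913117, 0.80196396, 1.23813884]), 'orientation': array([0.3037851 , 0.09585895, 0.30683228, 0.89687214])}
top {'fx': 396.8494982835955, 'fy': 396.8494982835955, 'cx': 319.5465528865058, 'cy': 203.93752301404416, 'k1': 0.002227430405030288, 'position': array([0.46440462, 0.11519285, 1.21427513]), 'orientation': array([ 0.71083741,  0.0346759 , -0.02739042, -0.7019669 ])}
wrist {'fx': 308.11283362752994, 'fy': 308.11283362752994, 'cx': 324.98236794633675, 'cy': 192.8446895831511, 'k1': -0.06120677756056133, 'tool_from_camera': array([[ 4.52101447e-04,  9.62401087e-01,  2.71632000e-01,
         6.97402213e-02],
       [ 9.99998895e-01, -8.19763040e-04,  1.24005969e-03,
        -2.37804240e-04],
       [ 1.41610867e-03,  2.71631139e-01, -9.62400394e-01,
        -1.42892190e-01],
       [ 0.00000000e+00,  0.00000000e+00,  0.00000000e+00,
         1.00000000e+00]])}
```

View pics/scene0.png

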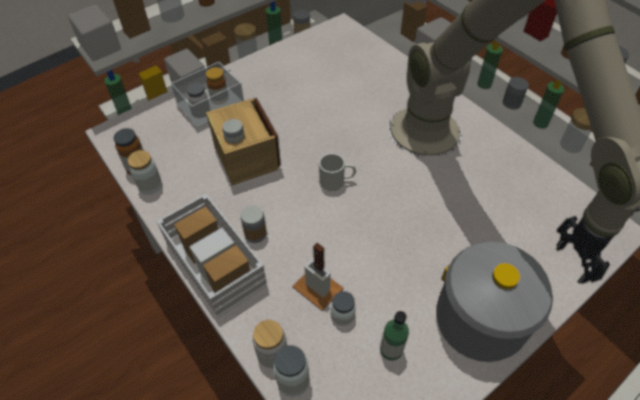

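View pics/top0.png

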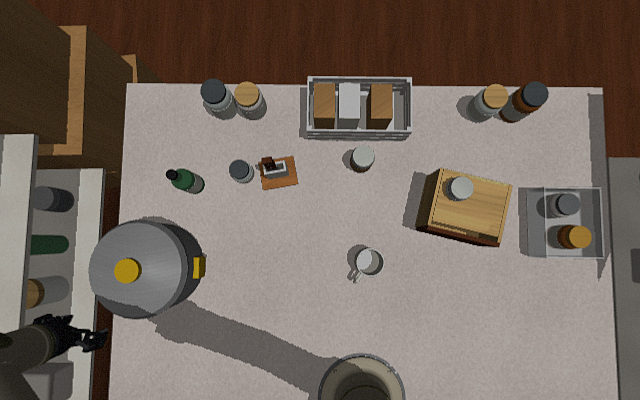

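The scene view shows the caddy with spatula at about (318,275), the bin at (245,140) with its dark flap facing the robot. The top view shows the caddy at (275,170), the bin at (465,208), the mug at (368,262) and the can at (362,158).

```bash
cat > h.py <<'E'
import numpy as np, cv2
from scipy.spatial.transform import Rotation as R
from plant import ctrl
def rot(q): return R.from_quat([q[1],q[2],q[3],q[0]]).as_matrix()
def cam(n,s=None):
    m=ctrl.camera_model(n)
    if n!="wrist": return m,rot(m["orientation"]),np.array(m["position"])
    T=np.array(m["tool_from_camera"]); s=s or ctrl.get_state(); A=rot(s["ee_rot"])
    return m,A@T[:3,:3],A@T[:3,3]+s["eef_pos"]
def ray(c,uv):
    m,A,p=c; K=np.array([[m["fx"],0,m["cx"]],[0,m["fy"],m["cy"]],[0,0,1]])
    x,y=cv2.undistortPoints(np.float64([[uv]]),K,np.float64([m["k1"]*1,0,0,0]))[0,0]
    d=A@np.array([x,-y,-1]); return p,d/np.linalg.norm(d)
def onz(c,uv,z):
    p,d=ray(c,uv); return p+d*(z-p[2])/d[2]
def onplane(c,uv,p0,n):
    p,d=ray(c,uv); return p+d*(n@(p0-p))/(n@d)
def cross(r1,r2):
    (p,d),(q,e)=r1,r2; t=np.linalg.lstsq(np.c_[d,-e],q-p,rcond=None)[0]
    a,b=p+d*t[0],q+e*t[1]; return (a+b)/2,np.linalg.norm(a-b)
def proj(c,P):
    m,A,p=c; q=A.T@(np.asarray(P)-p); x,y=q[0]/-q[2],-q[1]/-q[2]; f=1+m["k1"]*(x*x+y*y)
    return np.array([m["fx"]*x*f+m["cx"],m["fy"]*y*f+m["cy"]])
E
python3 - <<'E'
import cv2,numpy as np
t=cv2.imread("pics/top0.png"); s=cv2.imread("pics/scene0.png")
a=cv2.resize(t[150:200,250:310],None,fx=6,fy=6,interpolation=2)   #360x300
b=cv2.resize(t[150:260,405:525],None,fx=3.3,fy=2.727,interpolation=2)
c=cv2.resize(s[235:310,285:360],None,fx=4,fy=4,interpolation=2)
d=cv2.resize(s[95:185,200:290],None,fx=3.333,fy=3.3333,interpolation=2)
o=np.zeros((600,800,3),np.uint8)
for im,x,y in((a,0,0),(b,400,0),(c,0,300),(d,400,300)): o[y:y+im.shape[0],x:x+im.shape[1]]=im[:300,:400]
cv2.imwrite("pics/z.png",o)
E
```

```text
(no output)
```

View pics/z.png

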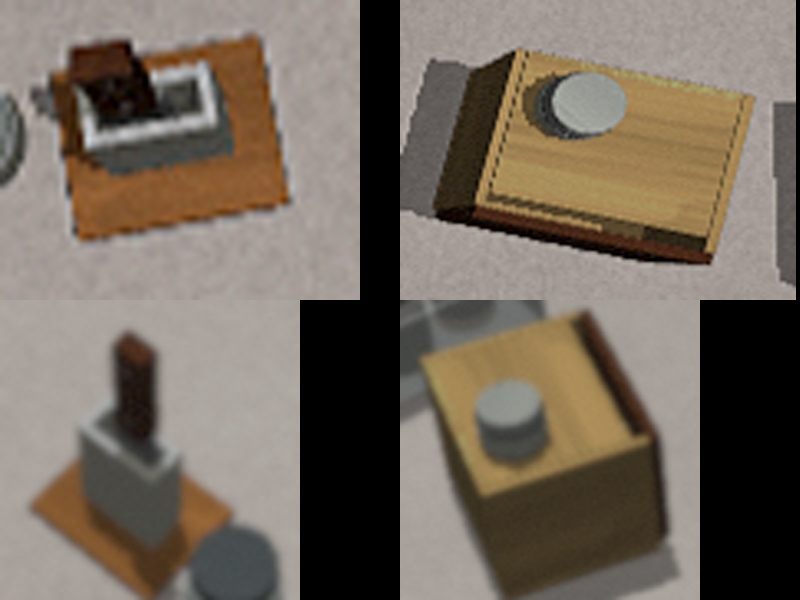

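Crops: the spatula leans toward the jar side inside the caddy (rim about (78..215, 60..145) in the first panel). The bin shows the slot along its lower edge beside the dark flap, and the tin at the rear.

Run:
```python
from h import *
c=cam("top"); s=cam("scene")
A=lambda u,v:((u+.5)/6-.5+250,(v+.5)/6-.5+150)
B=lambda u,v:((u-400+.5)/3.3-.5+405,(v+.5)/2.727-.5+150)
C=lambda u,v:((u+.5)/4-.5+285,(v-300+.5)/4-.5+235)
D=lambda u,v:((u-400+.5)/3.333-.5+200,(v-300+.5)/3.333-.5+95)
np.set_printoptions(precision=4,suppress=True)
foot=[onz(c,A(*p),.008) for p in((262,37),(290,203),(80,240))]
print("foot",foot,[np.linalg.norm(foot[i+1]-foot[i]) for i in(0,1)],"ctr",(foot[0]+foot[2])/2)
rim=[onz(c,A(*p),.1) for p in((210,62),(220,122),(84,145))]
print("rim",rim,[np.linalg.norm(rim[i+1]-rim[i]) for i in(0,1)],"ctr",(rim[0]+rim[2])/2)
bn=[onz(c,B(*p),.15) for p in((518,50),(754,96),(711,262),(470,207))]
print("bin",bn,[np.linalg.norm(bn[i]-bn[i-1]) for i in range(4)])
sb=[onz(s,D(*p),.15) for p in((422,357),(485,497),(660,435),(588,312))]
print("binS",sb,[np.linalg.norm(sb[i]-sb[i-1]) for i in range(4)])
rs=[onz(s,C(*p),.1) for p in((80,428),(152,470),(182,450),(112,408))]
print("rimS",rs,[np.linalg.norm(rs[i]-rs[i-1]) for i in range(4)],np.mean(rs,0))
print("handle top",cross(ray(c,A(102,60)),ray(s,C(136,348))))
for n,uv,z in(("jar",(240,170),.085),("can",(362,157),.1),("mug",(370,261),.09),("tin",B(590,100),.195),("oil",(178,176),.2)): print(n,onz(c,uv,z))
```

```text
foot [array([0.7188, 0.2114, 0.008 ]), array([0.6329, 0.1955, 0.008 ]), array([0.6126, 0.3025, 0.008 ])] [np.float64(0.08739858739358157), np.float64(0.10891527855580543)] ctr [0.6657 0.257  0.008 ]
rim [array([0.6871, 0.2286, 0.1   ]), array([0.6583, 0.2232, 0.1   ]), array([0.6466, 0.2875, 0.1   ])] [np.float64(0.029249235784848206), np.float64(0.06530058130291048)] ctr [0.6669 0.258  0.1   ]
bin [array([ 0.6595, -0.1989,  0.15  ]), array([ 0.6157, -0.3899,  0.15  ]), array([ 0.4524, -0.3508,  0.15  ]), array([ 0.5034, -0.1581,  0.15  ])] [np.float64(0.1613920318699717), np.float64(0.19599394767452433), np.float64(0.16800908486126795), np.float64(0.19935761550624695)]
binS [array([ 0.6115, -0.3874,  0.15  ]), array([ 0.6583, -0.1905,  0.15  ]), array([ 0.4925, -0.1584,  0.15  ]), array([ 0.4514, -0.3423,  0.15  ])] [np.float64(0.16636124829508456), np.float64(0.20237489825459326), np.float64(0.16884411258424104), np.float64(0.18845335733918064)]
rimS [array([0.6841, 0.2358, 0.1   ]), array([0.6662, 0.2887, 0.1   ]), array([0.6421, 0.2888, 0.1   ]), array([0.6587, 0.2364, 0.1   ])] [np.float64(0.025425179752562248), np.float64(0.05582336839339032), np.float64(0.024145435448061168), np.float64(0.05500677282715658)] [0.6628 0.2624 0.1   ]
handle top (array([0.6632, 0.2652, 0.2113]), np.float64(0.0052719800590512135))
jar [0.6592 0.3582 0.085 ]
can [0.6979 0.0083 0.1   ]
mug [ 0.4044 -0.0162  0.09  ]
tin [ 0.604 -0.241  0.195]
oil [0.6218 0.4938 0.2   ]
```

```bash
cat >> h.py <<'E'
def down(yaw): # tool z down, tool y at world yaw
    y=np.array([np.cos(yaw),np.sin(yaw),0]); z=np.array([0,0,-1.]); return np.c_[np.cross(y,z),y,z]
def move(p,A,s=None):
    """shift & turn in present tool axes; p,A target"""
    s=s or ctrl.get_state(); B=rot(s["ee_rot"])
    d=B.T@(np.asarray(p)-s["eef_pos"]); w=R.from_matrix(B.T@A).as_rotvec()
    print("move",np.r_[d,w].round(4),"rows>=",int(np.ceil(max(np.linalg.norm(d)/.0625,np.linalg.norm(w)/.187))))
E
python3 - <<'E'
from h import *
c=cam("top")
print("pot rim",[onz(c,u,.15).round(3) for u in((90,270),(205,270),(145,220),(145,318))])
move([.25,.681,.42],down(1.219)); move([.664,.26,.34],down(.18))
E
```

```text
pot rim [array([0.374, 0.736, 0.15 ]), array([0.378, 0.429, 0.15 ]), array([0.509, 0.596, 0.15 ]), array([0.251, 0.583, 0.15 ])]
move [-1.000e-04  6.000e-04 -1.894e-01 -1.200e-03  1.000e-04  1.000e-04] rows>= 4
move [-5.3380e-01 -2.5190e-01 -1.0900e-01 -1.0000e-03  7.0000e-04  1.0391e+00] rows>= 10
```

Request:
{"fn": "apply_moves", "kwargs": {"motion": [[[0,0,-0.06,0,0,0],[0,0,-0.12,0,0,0],[0,0,-0.18,0,0,0],[0,0,-0.19,0,0,0],[-0.534,-0.252,-0.19,0,0,1.04],[-0.534,-0.252,-0.19,0,0,1.04],[-0.534,-0.252,-0.19,0,0,1.04],[-0.534,-0.252,-0.19,0,0,1.04],[-0.534,-0.252,-0.19,0,0,1.04],[-0.534,-0.252,-0.19,0,0,1.04],[-0.534,-0.252,-0.19,0,0,1.04],[-0.534,-0.252,-0.19,0,0,1.04]]], "fingers": 1}}

```text
clock: 1.65
eef_pos: [0.6016, 0.3229, 0.4202]
ee_rot: [-0.0, 0.641, 0.768, -0.001]
wrist_force: [0.3, -0.0, 0.1]
opening: 0.0852
```

Run:
```python
from h import *
s=ctrl.get_state(); print(s["clock"],s["eef_pos"],s["ee_rot"],s["joint_positions"].round(2)); move([.664,.26,.33],down(.18))
```

```text
1.65 [0.60156767 0.32293928 0.42024602] [-2.10171911e-04  6.40934397e-01  7.67595328e-01 -6.83608500e-04] [-0.79  0.42  0.34  1.47 -0.14  1.27 -0.26]
move [-0.073   0.0503  0.0902 -0.0013  0.0006 -0.0006] rows>= 3
```

Request:
{"fn": "apply_moves", "kwargs": {"motion": [[[-0.073,0.05,0.09,0,0,0],[-0.073,0.05,0.09,0,0,0],[-0.073,0.05,0.09,0,0,0],[-0.073,0.05,0.09,0,0,0]]]}}

```text
clock: 2.15
eef_pos: [0.6627, 0.262, 0.3308]
ee_rot: [-0.0, 0.641, 0.768, -0.0]
wrist_force: [-0.9, 0.0, 0.2]
opening: 0.0855
```

Run:
```python
from h import *
import pickle
s=ctrl.get_state(); print(s["clock"],s["eef_pos"],np.abs(s["joint_velocities"]).max())
im=ctrl.get_image("wrist"); cv2.imwrite("pics/w1.png",im); pickle.dump(s,open("w1.pkl","wb"))
c=cam("wrist",s); print([proj(c,p).round() for p in([.666,.257,.1],[.663,.265,.211])])
```

```text
2.15 [0.66266291 0.26203809 0.33075822] 0.025002372403358866
[array([328., 168.]), array([327., 184.])]
```

View pics/w1.png

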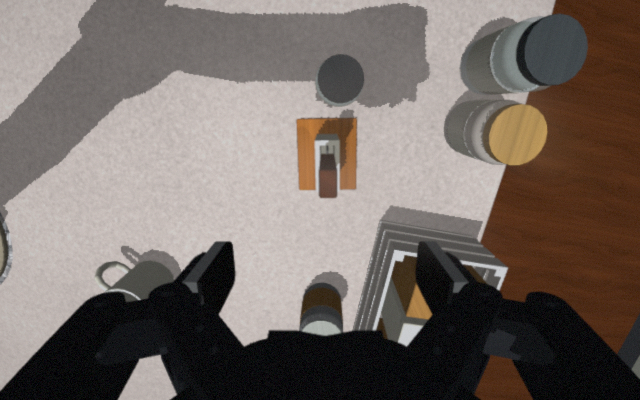

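The wrist view shows the caddy on its orange foot at (328,155), the handle end near (328,195), the jar at (340,80), the can at (322,310). I zoom for edges.

Run:
```python
import cv2,numpy as np
im=cv2.imread("pics/w1.png")[110:205,285:370]
cv2.imwrite("pics/z2.png",cv2.resize(im,None,fx=6,fy=6,interpolation=cv2.INTER_CUBIC))
```

```text
(no output)
```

View pics/z2.png

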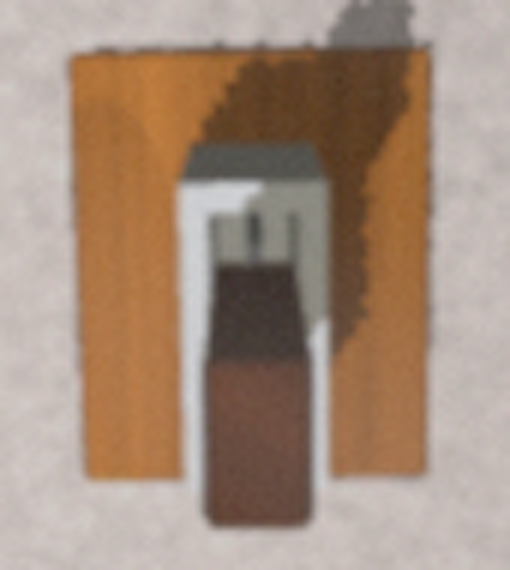

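The zoom shows the handle's top face at (207–312, 360–525), its near face's lower edge at v=262 (212–293), the rim's near edge at v=180 (180–328) and the foot's corners.

```bash
cat > m1.py <<'E'
from h import *
import pickle
np.set_printoptions(precision=4,suppress=True)
c=cam("wrist",pickle.load(open("w1.pkl","rb")))
W=lambda u,v:((u+.5)/6-.5+285,(v+.5)/6-.5+110)
Rz=lambda a:np.array([[np.cos(a),-np.sin(a)],[np.sin(a),np.cos(a)]])
f=[onz(c,W(*p),.008) for p in((72,56),(430,52),(426,475),(86,478))]
print("foot sides",[np.linalg.norm(f[i]-f[i-1]) for i in range(4)],"ctr",np.mean(f,0))
d=f[1]-f[0]+f[2]-f[3]; e=f[0]-f[3]+f[1]-f[2]
print("yaw x",np.arctan2(d[1],d[0]),"yaw y",np.arctan2(-e[0],e[1]))
r=[onz(c,W(*p),.1) for p in((180,180),(328,180))]; print("rim +y edge len",np.linalg.norm(r[1]-r[0]),"mid",np.mean(r,0))
yaw=np.arctan2(d[1],d[0]); C=np.mean(f,0)[:2]
cf=lambda P:Rz(yaw).T@(P[:2]-C)
print("rim mid in caddy",cf(np.mean(r,0)))
for z in(.210,.214): 
    t=[onz(c,W(*p),z) for p in((207,360),(310,360),(312,525),(210,525))]
    print(z,"sides",[np.linalg.norm(t[i]-t[i-1]) for i in range(4)],"ctr",np.mean(t,0),"in caddy",cf(np.mean(t,0)))
b=[onz(c,W(*p),.119) for p in((212,262),(293,262))]; print("handle bottom +y edge",np.linalg.norm(b[1]-b[0]),"in caddy",cf(np.mean(b,0)))
E
python3 m1.py
```

```text
foot sides [np.float64(0.10760625102692865), np.float64(0.0880805153042958), np.float64(0.10775292256470669), np.float64(0.08874194614612137)] ctr [0.6645 0.2596 0.008 ]
yaw x 0.18983752454921815 yaw y 0.1928665771780717
rim +y edge len 0.0296937348457186 mid [0.6583 0.2916 0.1   ]
rim mid in caddy [-0.      0.0326]
0.21 sides [np.float64(0.02499375517197823), np.float64(0.014953351826426637), np.float64(0.02499722956850272), np.float64(0.015178764871279558)] ctr [0.6635 0.2651 0.21  ] in caddy [0.     0.0057]
0.214 sides [np.float64(0.024614572054955968), np.float64(0.014726492816387523), np.float64(0.024617993741013602), np.float64(0.014948486094167622)] ctr [0.6633 0.2661 0.214 ] in caddy [0.     0.0067]
handle bottom +y edge 0.015598722282109435 in caddy [-0.0005  0.0189]
```

Run:
```python
from h import *
move([.6633,.2658,.153],down(.19))
```

```text
move [ 0.0026  0.0011  0.1787  0.0003 -0.0008 -0.0097] rows>= 3
```

Request:
{"fn": "apply_moves", "kwargs": {"motion": [[[0.003,0.001,0.05,0,0,-0.01],[0.003,0.001,0.09,0,0,-0.01],[0.003,0.001,0.13,0,0,-0.01],[0.003,0.001,0.16,0,0,-0.01],[0.003,0.001,0.178,0,0,-0.01],[0.003,0.001,0.178,0,0,-0.01]]]}}

```text
clock: 2.95
eef_pos: [0.6629, 0.2657, 0.1531]
ee_rot: [-0.0, 0.637, 0.771, -0.0]
wrist_force: [-0.5, 0.2, 1.0]
opening: 0.0854
```

Request:
{"fn": "apply_moves", "kwargs": {"motion": [[[0,0,0,0,0,0],[0,0,0,0,0,0],[0,0,0,0,0,0],[0,0,0,0,0,0],[0,0,0,0,0,0],[0,0,0,0,0,0],[0,0,0,0,0,0],[0,0,0,0,0,0]]], "fingers": -1}}

```text
clock: 3.95
eef_pos: [0.6639, 0.2648, 0.1539]
ee_rot: [0.0, 0.637, 0.771, 0.001]
wrist_force: [0.2, -0.2, 5.8]
opening: 0.0154
```

Request:
{"fn": "apply_moves", "kwargs": {"motion": [[[0,0,-0.03,0,0,0],[0,0,-0.08,0,0,0],[0,0,-0.14,0,0,0],[0,0,-0.2,0,0,0],[0,0,-0.21,0,0,0]]]}}

```text
clock: 4.58
eef_pos: [0.6648, 0.2647, 0.3679]
ee_rot: [0.001, 0.637, 0.771, 0.003]
wrist_force: [0.0, 0.4, -1.2]
opening: 0.0153
```

Run:
```python
from h import *
print(ctrl.get_state()["joint_positions"].round(2))
move([.44,-.25,.364],down(-.225))
```

```text
[-0.67  0.5   0.34  1.48 -0.17  1.19 -0.11]
move [-0.4634 -0.3173  0.0012  0.0059 -0.0028  0.4137] rows>= 9
```

Request:
{"fn": "apply_moves", "kwargs": {"motion": [[[-0.463,-0.317,0,0,0,0.414],[-0.463,-0.317,0,0,0,0.414],[-0.463,-0.317,0,0,0,0.414],[-0.463,-0.317,0,0,0,0.414],[-0.463,-0.317,0,0,0,0.414],[-0.463,-0.317,0,0,0,0.414],[-0.463,-0.317,0,0,0,0.414],[-0.463,-0.317,0,0,0,0.414],[-0.463,-0.317,0,0,0,0.414],[-0.463,-0.317,0,0,0,0.414],[-0.463,-0.317,0,0,0,0.414],[-0.463,-0.317,0,0,0,0.414]]]}}

```text
clock: 6.08
eef_pos: [0.4397, -0.2481, 0.3627]
ee_rot: [-0.001, 0.781, 0.624, -0.0]
wrist_force: [-0.2, 0.1, -0.4]
opening: 0.0151
```

Run:
```python
from h import *
import pickle
s=ctrl.get_state(); print(s["clock"],s["eef_pos"],s["ee_rot"],np.abs(s["joint_velocities"]).max())
im=ctrl.get_image("wrist"); cv2.imwrite("pics/w2.png",im); pickle.dump(s,open("w2.pkl","wb"))
```

```text
6.075 [ 0.4396647  -0.24813555  0.36272042] [-5.16646731e-04  7.81241671e-01  6.24228441e-01 -1.94215297e-04] 0.007125118001028097
```

View pics/w2.png

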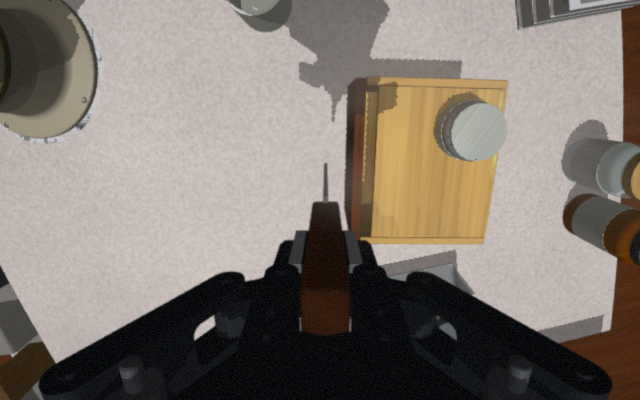

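The wrist view shows the spatula held with the blade tip at (325,165), and the bin right of it: rim corners about (365,78), (508,82), (485,243), (355,242), flap at left.

Run:
```python
import cv2
im=cv2.imread("pics/w2.png")[70:250,310:515]
cv2.imwrite("pics/z3.png",cv2.resize(im,(205*3,180*3),interpolation=cv2.INTER_CUBIC))
```

```text
(no output)
```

View pics/z3.png

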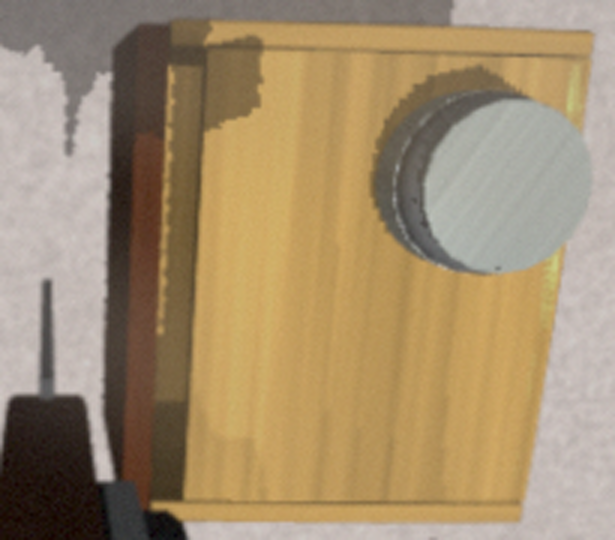

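The zoom shows the flap's inner edge from (168,65) to (152,500), the roof's front edge from (204,50) to (184,500), bin corners (172,22), (593,32), (520,520), (150,505), and the blade end at (47,282).

```bash
cat > m2.py <<'E'
from h import *
import pickle
np.set_printoptions(precision=4,suppress=True)
s=pickle.load(open("w2.pkl","rb")); c=cam("wrist",s)
W=lambda u,v:((u+.5)/3-.5+310,(v+.5)/3-.5+70)
f=[onz(c,W(*p),.15) for p in((172,22),(593,32),(520,520),(149,515))]
print("sides",[np.linalg.norm(f[i]-f[i-1]) for i in range(4)])
e=f[0]-f[3]+f[1]-f[2]; d=f[1]-f[0]+f[2]-f[3]
print("yaw",np.arctan2(d[1],d[0]),np.arctan2(-e[0],e[1]))
yaw=np.arctan2(-e[0],e[1]); X=np.array([np.cos(yaw),np.sin(yaw)]); Y=np.array([-X[1],X[0]])
C=np.mean(f,0)[:2]; print("ctr",C)
b=lambda P:np.array([(P[:2]-C)@X,(P[:2]-C)@Y])
for n,p in(("flap in",(168,65)),("flap in",(152,500)),("roof",(204,50)),("roof",(184,500))): print(n,b(onz(c,W(*p),.15)))
T=onz(c,W(47,280),s["eef_pos"][2]-.14); print("tip",T,b(T),"TCP",b(s["eef_pos"]))
A=rot(s["ee_rot"]); print("tip in tool",A.T@(T-s["eef_pos"]))
E
python3 m2.py
```

```text
sides [np.float64(0.19512941469210107), np.float64(0.15806859082819202), np.float64(0.19763414795857295), np.float64(0.1593408489777551)]
yaw -0.23539127098002607 -0.23288519912951375
ctr [ 0.5597 -0.2741]
flap in [-0.0799  0.0826]
flap in [-0.0787 -0.0905]
roof [-0.0668  0.0882]
roof [-0.0653 -0.0904]
tip [ 0.4428 -0.2311  0.2227] [-0.1237  0.0149] TCP [-0.1228 -0.0024]
tip in tool [ 0.0173 -0.0006  0.14  ]
```

```bash
cat > t.py <<'E'
import sys
from h import *
yaw=-.234; X=np.array([np.cos(yaw),np.sin(yaw)]); Y=np.array([-X[1],X[0]]); C=np.array([.5597,-.2741])
def bt(x,y,z): move(np.r_[C+X*x+Y*y,z],down(yaw))
s=ctrl.get_state(); d=s["eef_pos"][:2]-C; print(s["clock"],"TCP in bin",(d@X).round(4),(d@Y).round(4),s["eef_pos"][2].round(4),"F",s["wrist_force"].round(1))
bt(*map(float,sys.argv[1:4]))
E
python3 t.py -.072 0 .3
```

```text
6.125 TCP in bin -0.1227 -0.0026 0.3628 F [ 0.9  0.3 -1.1]
move [ 0.002   0.0508  0.0628 -0.0008 -0.0003  0.0117] rows>= 2
```

Request:
{"fn": "apply_moves", "kwargs": {"motion": [[[0.002,0.03,0,0,0,0.012],[0.002,0.051,0,0,0,0.012],[0.002,0.051,0.02,0,0,0.012],[0.002,0.051,0.04,0,0,0.012],[0.002,0.051,0.055,0,0,0.012],[0.002,0.051,0.055,0,0,0.012],[0.002,0.051,0.055,0,0,0.012]]]}}

```text
clock: 7.0
eef_pos: [0.4896, -0.2591, 0.3088]
ee_rot: [0.0, 0.786, 0.619, 0.0]
wrist_force: [0.4, -1.0, -0.2]
opening: 0.0156
```

```bash
python3 t.py -.072 0 .235
python3 - <<'E'
from h import *
im=ctrl.get_image("wrist"); cv2.imwrite("pics/w3.png",cv2.resize(im[60:300,200:480],None,fx=2.5,fy=2.5,interpolation=2))
E
```

```text
7.0 TCP in bin -0.0717 -0.0017 0.3088 F [ 0.4 -1.  -0.2]
move [ 0.0017 -0.0004  0.0738  0.0007  0.0001 -0.0027] rows>= 2
```

View pics/w3.png

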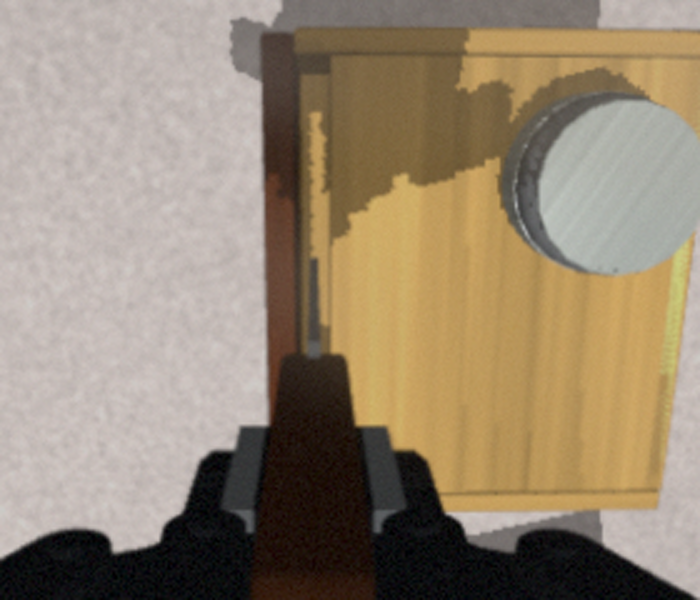

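The blade end at (313,258) sits centred over the slot (flap edge 300, roof edge 330). I descend.

Request:
{"fn": "apply_moves", "kwargs": {"motion": [[[0.001,0,0.02,0,0,0],[0.001,0,0.04,0,0,0],[0.001,0,0.06,0,0,0],[0.001,0,0.074,0,0,0],[0.001,0,0.074,0,0,0]]]}}

```text
clock: 7.68
eef_pos: [0.4893, -0.258, 0.2339]
ee_rot: [-0.0, 0.786, 0.619, -0.0]
wrist_force: [-0.8, -0.1, 0.3]
opening: 0.0157
```

```bash
python3 t.py -.165 0 .235
```

```text
7.675 TCP in bin -0.0722 -0.0007 0.2339 F [-0.8 -0.1  0.3]
move [ 0.0004 -0.0928 -0.001  -0.0009 -0.0001 -0.003 ] rows>= 2
```

In the slot with no contact force. Now I pull slowly outward (−tool y).

Request:
{"fn": "apply_moves", "kwargs": {"motion": [[[0,-0.008,0,0,0,0],[0,-0.016,0,0,0,0],[0,-0.024,0,0,0,0],[0,-0.032,0,0,0,0],[0,-0.04,0,0,0,0],[0,-0.048,0,0,0,0],[0,-0.056,0,0,0,0],[0,-0.064,0,0,0,0],[0,-0.072,0,0,0,0],[0,-0.08,0,0,0,0],[0,-0.086,0,0,0,0],[0,-0.09,0,0,0,0]]]}}

```text
clock: 9.18
eef_pos: [0.4016, -0.2369, 0.2343]
ee_rot: [0.0, 0.786, 0.619, 0.0]
wrist_force: [0.6, -0.1, -0.1]
opening: 0.0156
```

```bash
python3 t.py -.165 0 .235
python3 - <<'E'
from h import *
im=ctrl.get_image("wrist"); s=ctrl.get_image("scene")
cv2.imwrite("pics/w4.png",np.vstack([cv2.resize(im,(480,300)),cv2.resize(s[80:230,170:410],(480,300))]))
E
```

```text
9.175 TCP in bin -0.1624 -0.0004 0.2343 F [ 0.6 -0.1 -0.1]
move [ 0.0004 -0.0026 -0.0007  0.0001 -0.0001 -0.003 ] rows>= 1
```

View pics/w4.png

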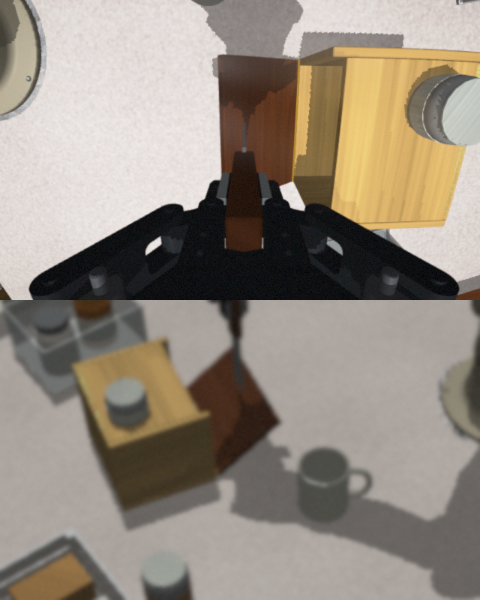

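The flap has dropped: in the wrist view (top) it lies left of the bin with its far corner at (219,55), and the scene view shows it lying before the bin. I check the angle against that corner.

Run:
```python
from h import *
s=ctrl.get_state(); c=cam("wrist",s); im=ctrl.get_image("wrist"); sc=ctrl.get_image("scene")
yaw=-.234; X=np.array([np.cos(yaw),np.sin(yaw)]); Y=np.array([-X[1],X[0]]); C=np.array([.5597,-.2741])
h=cv2.cvtColor(im,cv2.COLOR_BGR2HSV); row=im[85:110:8,270:400]; 
g=im[90:130,250:420].astype(int).sum(2).mean(0); d=np.diff(g); print("edge cols row~110:",250+d.argmin(),250+np.argsort(np.abs(d))[-5:])
for a in (.9,1.1,1.3,1.4,1.5):
    f=lambda y:np.r_[C+X*(-.08-.134*np.sin(a))+Y*y,.016+.134*np.cos(a)]
    print(a,"wrist",proj(c,f(.098)).round(1),"left col@y=.06",proj(c,f(.06)).round(1),"scene",proj(cam("scene"),f(.098)).round(1))
# scene corner in full px from crop view
print("viewed: wrist",219*640/480,55*400/300,"scene",170+280/2,80+(421-300)/2)
```

```text
edge cols row~110: 286 [398 285 395 287 286]
0.9 wrist [299.2  70.1] left col@y=.06 [300.2 115.7] scene [306.5 138.2]
1.1 wrist [285.5  73. ] left col@y=.06 [286.8 115. ] scene [310.8 141.9]
1.3 wrist [278.9  75.6] left col@y=.06 [280.3 114.4] scene [313.8 146.5]
1.4 wrist [277.9  76.8] left col@y=.06 [279.3 114.1] scene [314.7 149. ]
1.5 wrist [278.3  78. ] left col@y=.06 [279.5 113.8] scene [315.2 151.7]
viewed: wrist 292.0 73.33333333333333 scene 310.0 140.5
```

It is still falling (about 1.0, then 1.1 rad). I let it settle, lifting clear a little.

Request:
{"fn": "apply_moves", "kwargs": {"motion": [[[0,0,0,0,0,0],[0,0,0,0,0,0],[0,0,0,0,0,0],[0,0,0,0,0,0],[0,0,0,0,0,0],[0,0,0,0,0,0],[0,0,0,0,0,0],[0,0,0,0,0,0],[0,0,0,0,0,0],[0,0,0,0,0,0]]]}}

```text
clock: 10.62
eef_pos: [0.402, -0.237, 0.2343]
ee_rot: [0.0, 0.786, 0.619, 0.0]
wrist_force: [-0.5, 0.4, -1.7]
opening: 0.0155
```

Run:
```python
from h import *
c=cam("wrist"); im=ctrl.get_image("wrist"); sc=ctrl.get_image("scene")
g=im[100:125,250:420].astype(int).sum(2).mean(0); print(250+np.argsort(np.abs(np.diff(g)))[-5:])
o=np.vstack([cv2.resize(im[50:150,240:440],(600,300),interpolation=2),cv2.resize(sc[100:200,220:420],(600,300),interpolation=2)])
cv2.imwrite("pics/w5.png",o)
```

```text
[392 398 280 278 279]
```

View pics/w5.png

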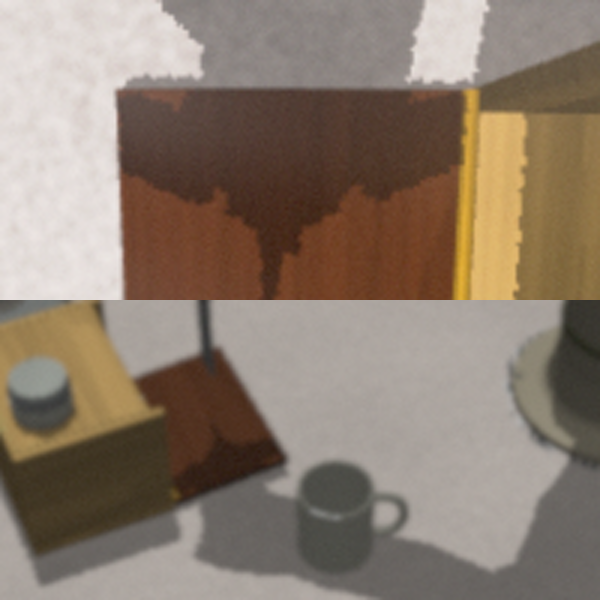

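Both corner readings, wrist (279,79.7) and scene (315.3,153.3), match 1.5 rad, so the flap is fully down. I lift and carry the spatula back.

Run:
```python
from h import *
move([.6639,.2625,.364],down(.19))
```

```text
move [ 0.547   0.1373 -0.1297  0.      0.     -0.427 ] rows>= 10
```

Request:
{"fn": "apply_moves", "kwargs": {"motion": [[[0,0,-0.06,0,0,0],[0,0,-0.12,0,0,0],[0,0,-0.13,0,0,0],[0.547,0.137,-0.13,0,0,-0.427],[0.547,0.137,-0.13,0,0,-0.427],[0.547,0.137,-0.13,0,0,-0.427],[0.547,0.137,-0.13,0,0,-0.427],[0.547,0.137,-0.13,0,0,-0.427],[0.547,0.137,-0.13,0,0,-0.427],[0.547,0.137,-0.13,0,0,-0.427],[0.547,0.137,-0.13,0,0,-0.427],[0.547,0.137,-0.13,0,0,-0.427]]]}}

```text
clock: 12.22
eef_pos: [0.6633, 0.2632, 0.3626]
ee_rot: [-0.001, 0.637, 0.771, -0.001]
wrist_force: [1.3, -0.5, -0.8]
opening: 0.0154
```

Run:
```python
from h import *
s=ctrl.get_state(); print(s["clock"],s["eef_pos"]); move([.6639,.2625,.27],down(.19))
```

```text
12.225 [0.66330096 0.26315709 0.36264524]
move [-0.0007  0.0006  0.0926 -0.0018  0.0001  0.0002] rows>= 2
```

Request:
{"fn": "apply_moves", "kwargs": {"motion": [[[0,0,0.04,0,0,0],[0,0,0.08,0,0,0],[0,0,0.105,0,0,0],[0,0,0.105,0,0,0],[0,0,0.105,0,0,0]]]}}

```text
clock: 12.85
eef_pos: [0.6633, 0.2613, 0.2597]
ee_rot: [0.0, 0.637, 0.771, 0.0]
wrist_force: [-0.3, -0.7, -0.3]
opening: 0.0157
```

Run:
```python
from h import *
s=ctrl.get_state(); print(s["clock"],s["eef_pos"],s["ee_rot"]); c=cam("wrist",s); im=ctrl.get_image("wrist")
A=rot(s["ee_rot"]); print("tip +y corner px",proj(c,s["eef_pos"]+A@[.017,0,.14]), "rim +y mid inner/outer",[proj(c,[.6645-.189*y,.2596+.982*y,.1]) for y in(.026,.032)])
cv2.imwrite("pics/w6.png",cv2.resize(im[90:240,260:400],None,fx=4,fy=4,interpolation=2))
move([.6639,.2625,.158],down(.19))
```

```text
12.85 [0.66334456 0.26129265 0.25973561] [1.39454116e-04 6.36895734e-01 7.70949907e-01 2.11702719e-04]
tip +y corner px [326.1287454  163.77066183] rim +y mid inner/outer [array([326.80772525, 153.02141903]), array([326.81809799, 146.93295006])]
move [ 1.000e-03  4.000e-04  1.024e-01  1.500e-03 -4.000e-04 -1.000e-04] rows>= 2
```

View pics/w6.png

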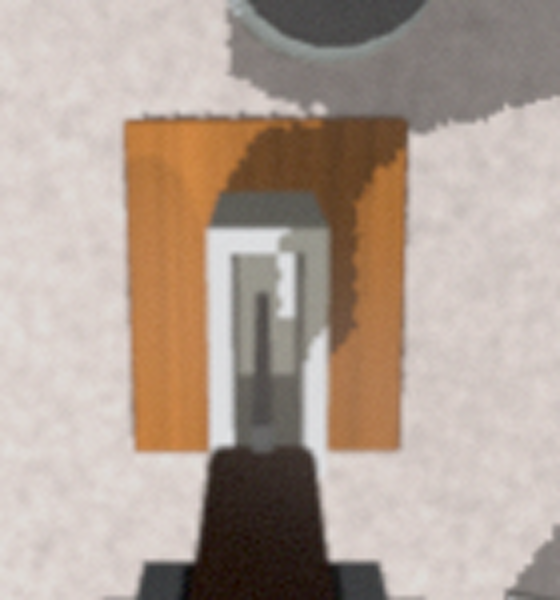

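The blade end at (262,293) is inside the cup's mouth (inner walls 235–303, near inner edge v=255). Lowering.

Request:
{"fn": "apply_moves", "kwargs": {"motion": [[[0.001,0.0005,0.025,0,0,0],[0.001,0.0005,0.05,0,0,0],[0.001,0.0005,0.075,0,0,0],[0.001,0.0005,0.09,0,0,0],[0.001,0.0005,0.1,0,0,0],[0.001,0.0005,0.103,0,0,0],[0.001,0.0005,0.103,0,0,0]]]}}

```text
clock: 13.78
eef_pos: [0.6636, 0.2625, 0.1568]
ee_rot: [0.0, 0.637, 0.771, 0.0]
wrist_force: [0.6, -0.3, -0.1]
opening: 0.0154
```

Request:
{"fn": "apply_moves", "kwargs": {"motion": [[[0,0,0.002,0,0,0],[0,0,0.002,0,0,0],[0,0,0.002,0,0,0],[0,0,0.002,0,0,0],[0,0,0.002,0,0,0],[0,0,0.002,0,0,0]]], "fingers": 1}}

```text
clock: 14.52
eef_pos: [0.6632, 0.2624, 0.1543]
ee_rot: [0.0, 0.637, 0.771, 0.0]
wrist_force: [-0.5, 0.7, -0.5]
opening: 0.0854
```

Request:
{"fn": "apply_moves", "kwargs": {"motion": [[[0,0,-0.02,0,0,0],[0,0,-0.05,0,0,0],[0,0,-0.09,0,0,0],[0,0,-0.14,0,0,0],[0,0,-0.175,0,0,0],[0,0,-0.175,0,0,0],[0,0,-0.175,0,0,0],[0,0,-0.175,0,0,0],[0,0,-0.175,0,0,0]]]}}

```text
clock: 15.65
eef_pos: [0.6629, 0.2623, 0.3284]
ee_rot: [-0.0, 0.637, 0.771, -0.001]
wrist_force: [0.8, 1.1, -0.9]
opening: 0.0856
```

Run:
```python
from h import *
import pickle
s=ctrl.get_state(); print(s["clock"],s["eef_pos"],s["opening"],s["wrist_force"]); pickle.dump(s,open("w7.pkl","wb"))
w=ctrl.get_image("wrist"); sc=ctrl.get_image("scene")
a=cv2.resize(w[110:210,270:390],(600,500)[:2],interpolation=2)[:, :]
a=cv2.resize(w[110:205,285:370],(440,492),interpolation=2); b=cv2.resize(sc[90:310,200:360],(358,492),interpolation=2)
cv2.imwrite("pics/w7.png",np.hstack([a,b]))
```

```text
15.65 [0.66294853 0.26231416 0.32840847] 0.08561386294827408 [ 0.79759084  1.09008222 -0.92299101]
```

View pics/w7.png

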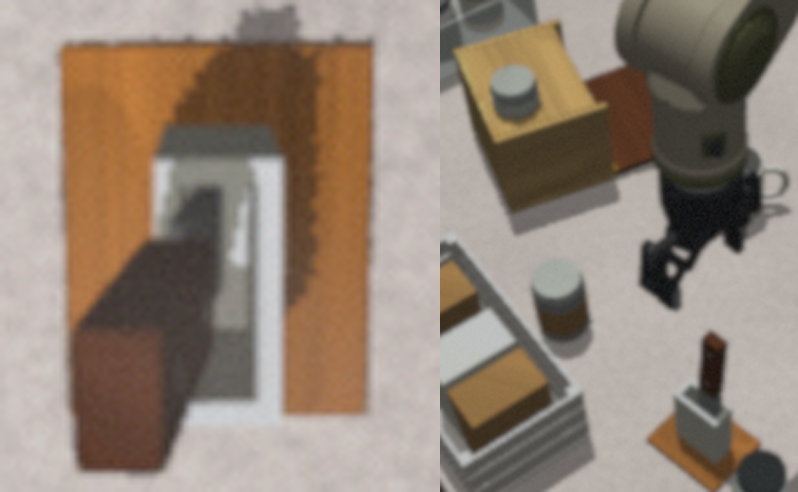

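The spatula stands in the cup but leans toward the cup's −x side (top face at (73–163, 330–468)). The flap is still down, and tin and can are in place. I measure the lean.

Run:
```python
from h import *
import pickle
s=pickle.load(open("w7.pkl","rb")); c=cam("wrist",s); k=440/85
W=lambda u,v:((u+.5)/k-.5+285,(v+.5)/k-.5+110)
C=np.array([.6645,.2596]); a=.19; X=np.array([np.cos(a),np.sin(a)]); Y=np.array([-X[1],X[0]])
P=np.mean([onz(c,W(*p),.21) for p in((73,330),(163,330),(160,468),(80,468))],0)[:2]-C
x,y=P@X,P@Y; print("top in caddy",x,y)
for x0 in(-.0075,0,.0075): print(x0,"lean",np.arcsin(np.hypot(x-x0,y-.003)/.2))
# stillness: two frames apart
i1=ctrl.get_image("wrist")
for _ in range(4): i2=ctrl.get_image("wrist")
print("moving px",int((cv2.absdiff(i1,i2)[110:205,285:370].max(2)>40).sum()),ctrl.get_state()["clock"])
t=ctrl.get_image("top"); t0=cv2.imread("pics/top0.png")
for n,(u,v) in dict(jar=(240,170),can=(362,157),mug=(370,261),tin=(461,187),oil=(185,180)).items():
    T=t0[v-14:v+14,u-14:u+14]; m=cv2.matchTemplate(t[v-24:v+24,u-24:u+24],T,cv2.TM_CCOEFF_NORMED); _,q,_,l=cv2.minMaxLoc(m); print(n,round(q,2),l[0]-10,l[1]-10)
```

```text
top in caddy -0.017494142079330796 0.003375485131808421
-0.0075 lean 0.0500268301686346
0 lean 0.08760286100611782
0.0075 lean 0.12531252293012046
moving px 8 16.0
jar -0.01 10 5
can 1.0 0 0
mug 1.0 0 0
tin 1.0 0 0
oil 1.0 0 0
```

```bash
python3 -c "
from plant import ctrl
print(ctrl.get_state()['clock'],ctrl.close_job())"
```

```text
the job is handed in; nothing more can be done
16.05 None
```

The job is handed in at 16.05 s of the allowed 58 s. No verdict is reported. The spatula levered the flap open and is back upright in its caddy.

- **Levering:** I gripped the spatula by its handle, lowered the blade into the slot and drew it outward. The flap then fell the rest of the way open by itself. I did not measure the contact force while the blade was pushing.
- **Flap:** its far corner, seen by both the wrist and scene cameras, matches about 1.5 rad, so it is fully down. It was still down in the last scene picture, where the arm hid part of it.
- **Spatula:** it stands in the cup released, leaning about 0.05–0.13 rad toward the cup's −x wall (limit 0.4). Two pictures about 0.2 s apart differed by only 8 pixels, so I take it to be at rest. I set the blade end down about 1 mm above the cup's floor, but could not see it afterwards.
- **Bystanders:** the can, mug, tin and bottle show no shift in the top view. The jar check failed there, probably because the arm hid it. In the scene picture the jar is within a few pixels of where it started.
- **Gripper:** it stayed well above the bin throughout. It ended open about 11 cm above the spatula, touching nothing.

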